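Fit the missing stone into the paver sample tray and lock it in

ROBOT

A 7-joint arm with a two-finger parallel gripper is mounted at the origin on a cart in front of the work surface, level with it; the furniture and walls round the work are solid. World frame = base frame: x ahead of the robot, y to its left, z up, the work surface at z = 0. Lengths are in mm, angles in rad, forces in N, time in s.
With the tool pointing down it reaches from about 425 to 925 mm from the base axis. Payload 6.8 kg.
Tool frame: the origin (TCP) lies midway between the tips of the shut fingers; the grasp point (between the pads) lies 19 mm behind it; z points along the fingers, y is the line along which they close (so a half turn about z gives the same grasp; the last joint's range is limited). The gripper opens to 85 mm and grips with 20 to 120 N. Pads are 22 mm wide; open, the fingers measure 114 mm over their backs; the gripper's body (76 mm by 85 mm) begins 54 mm behind the grasp point. The pads swing forward as they close: fully open they stand 13 mm farther back than shut.
Start: joints at [-1.299, 0.477, 0.022, 1.555, -0.011, 1.109, -0.083], TCP at [250.243, 626.917, 231.308] pointing down, gripper open.
Joint ranges: [-2.96, 2.96], [-0.34, 2.1], [-1.41, 1.46], [0.24, 2.44], [-1.37, 4.51], [0.17, 1.92], [-2.96, 2.96]. Speed limits (rad/s): [2.39, 2.39, 3.14, 3.14, 3.14, 3.14, 3.14].

INTERFACE

Orientations are given as a unit quaternion [x, y, z, w].
In Python, from plant import get_state, grab_frame, close_job gives the robot as it stands.
- The arm moves only by the tool servo_tool, never from a script. Its argument "plan" is a list of rows, each an object of numbers: "tx", "ty", "tz": the shift along the tool's x, y, z each as a share of 0.2 m, from -1 to 1; "ax", "ay", "az": the turn, a rotation vector about the tool's x, y, z each as a share of pi/2 rad, from -1 to 1. A call has 1 to 20 rows; each row is the pose to reach, as a shift and turn from the pose commanded when the call began, along the tool's axes at that moment; what a row does not reach only later rows make up. A row lasts 1/10 s, in which the tool goes at most 50 mm and 8.59 degrees, less where a joint would pass 70% of its speed; a pose out of reach is approached as far as the arm can. A call with a number of a shift or a turn outside -1 to 1 is refused whole. A call with a gripper value outside its range is refused whole. "grip" is the closure, from 0 (fully open) to 1 (shut), set as the call begins (left out, the last holds). The fingers move at their own pace and stop on an object; "grip_force" is the grip in N (left out, the last holds). Time passes only in rows, so rows that repeat a pose let the fingers close. It gives the time, the measured TCP pose, the force, the opening and the grip force at its end, in the units of the state.
- get_state(): the state, without advancing time (a new reading comes with each control period).
- grab_frame(name): name is "scene" or "side" or "wrist"; returns a dict with "img" (384x512x3 uint8, red, green, blue), "z_map" (384x512 float32, mm along the optical axis (not along the pixel's ray), 0 where there is no reading), "vertical_fov" (degrees; the focal length in pixels is half the picture's height over the tangent of half this angle, whatever the lens; pixels are square), "cx", "cy" (the principal point, pixels), "eye" and "rotation" of the camera in the world. Camera axes: x right, y up, looking along -z (the intrinsics and any distortion apply to the point x, -y, -z); pixel columns grow to the right and rows downward; lengths in mm; the calibration is good to about 2 mm. A picture is of the moment at which its call begins.
- close_job(): hands the job in; it is judged then, once.
The state is a dict: "time": time; "qpos": joint angles; "dq": joint speeds; "joint_torque": joint torques, N m; "position": TCP position; "tool_rot": TCP orientation; "wrist_force": force on the tool from outside, world axes, zero at the start; "torque": the same for the moment, N m; "grip_width": finger opening in mm; "gripper_force": force on a finger pad.
Only numpy, scipy, OpenCV 4.12 (cv2) and the standard library are available. Lean on these libraries where they do the work, as an engineer would, in place of code of your own. Each camera call takes 0.05 s, during which the arm holds its last target. There are 200 camera calls.

TASK

Get the paving-stone sample tray ready to go back to the shop counter: take the full-length stone out of the wooden rack, turn it bevelled face up and fit it into the empty place in the pattern so that it drops flush with its neighbours. Then swing the black cam lever all the way round to its stop, so that the steel keeper bar slides over the end of the stone and locks it in. Leave the short stone in the rack, and leave the stapler and the tape measure where they are.

Things in the scene. Friction and masses are not known exactly. Their poses are not given: they have to be found in the camera images.
- paver_center (a point): Centre of the full-length I-shaped concrete paver: 93.5 mm long (x), 61.5 wide (y), waist 41.5 (each long side has a recess 10 deep, 39 long at its bottom, 45-degree ends), 28 thick (z), about 0.33 kg; same if turned end for end. z leaves the bevelled face. Starts on its long side in either rack slot, y up, bevelled face towards the robot; top 70 mm above the desk, upper 42 mm out of the rack.
- half_paver_center (a point): Centre of the short stone, half of such a paver: T-shaped, 45.5 mm long, 61.5 wide at the flared end, 41.5 at the other, 28 thick. It stands on its flared end in the other slot, its top 53 mm above the desk, and stays there.
- rack: Fixed wooden rack, 66 x 236 x 27 mm, long side along its y; origin at the centre of its underside. A groove 34 mm wide along y, floor 8 mm above the desk, parted by a 9 mm block into two slots with centres at y = +56 and -56 mm. The desk between the rack and the front of the tray is free.
- gap (a point): Centre of the empty place in the tray, 22 mm above the desk: the fitted paver's centre belongs here, its x along this x (either way), bevelled face to z (up). The place's floor is 8 mm above the desk; the tops of the neighbouring stones and rails are at 36 mm, so it is 28 mm deep. About 2.5 mm of play on every side; the neighbours' top edges are bevelled by 2.5 mm.
- tray: Fixed wooden sample tray with glued-in pavers, 36 mm high, axes parallel to the gap's; origin on the desk, 24 mm from the gap in +x. It reaches from x = -136 mm (front rail, cam and keeper) to +86 mm and y = -89 to +89 mm.
- keeper_edge (a point): Middle of the steel keeper bar's edge that faces the gap. The bar is 50 mm wide (y), rides on the front rail 2 mm above the stones, top 46 mm above the desk. Lever open: it stands clear of the gap by 2 mm or more; the closing cam slides it 12 mm along the tray's +x, over the end of the paver. A stone that stands proud is in its way.
- cam_lever (a joint): Cam lever angle, rad: 0 open, handle pointing from the pivot along the tray's -x (out over its front); 1.6 closed, at its stop, handle along the front rail towards the tray's +y. It turns clockwise seen from above to close, starts at 0 to 0.3, takes about 1 N at the handle and stays where left. Closed means above 1.45.
- cam_grip (a point): Middle of the cam lever's black handle, 67 mm from the pivot, 48 mm above the desk; the handle is 36 mm long along the lever, 14 wide and 16 high (40 to 56 mm above the desk).
- cam_pivot (a point): Upright pivot of the cam lever on the front rail, 87 mm from the gap in -x, 48 mm above the desk; its bolt head reaches 54 mm.
- stapler: Desk stapler, 47 x 138 x 47 mm, right of the tray; origin at the centre of its underside. Not to be moved.
- tape_measure: Pocket tape measure, 60 x 64 x 57 mm, left of the tray, at its back; origin at the centre of its underside. Not to be moved.
Mind the look-alikes: they are no part of the job. Leave any green or purple look-alike of the part that bears paver_center alone.

How it is judged:
By the outcome, as a careful person would: the job done as asked, in the order asked, and still so for the second after the job is handed in, with the robot touching nothing.
It also fails if it takes over 67 s, if anything falls off the work surface, if the arm or the gripper's body presses on something with over 40 N, if the wrist force passes 120 N, or if a joint passes its speed limit or range.

## Working session

There is one attempt and no reset: what is moved stays moved. The work goes in short steps, Python scripts to look and compute and a tool call to move; the robot and the scene stay as the last step left them, time stands still between calls to the robot, and variables do not carry over. Pictures are saved under pics/ and viewed, at most 10 in all, crops included, and the job is handed in when it is done.

Besides the shell and the picture viewer there is one more tool, called after ">>>" as name(argument=value, ...), one argument or row to a line, values as JSON. servo_tool: Moves the arm, as the interface text tells. Its arguments: {"type":"object","properties":{"plan":{"type":"array"},"grip":{"type":"number"},"grip_force":{"type":"number"}},"required":["plan"]}

```bash
mkdir -p pics; ls; cat > h.py <<'E'
import numpy as np, cv2
from plant import get_state, grab_frame, close_job
from scipy.spatial.transform import Rotation as R
def rot(f):
    r=np.array(f["rotation"],float)
    return r.reshape(3,3) if r.size==9 else R.from_quat(r).as_matrix()
def pts(f):
    z=f["z_map"]; h,w=z.shape; F=h/2/np.tan(np.radians(f["vertical_fov"])/2)
    v,u=np.mgrid[:h,:w]
    P=np.stack([(u-f["cx"])/F*z,-(v-f["cy"])/F*z,-z],-1)
    W=P@rot(f).T+np.array(f["eye"]); W[z==0]=np.nan
    return W
def pix(f,p):
    F=f["z_map"].shape[0]/2/np.tan(np.radians(f["vertical_fov"])/2)
    c=(np.array(p,float)-np.array(f["eye"]))@rot(f)
    return np.stack([f["cx"]+F*c[...,0]/-c[...,2], f["cy"]+F*c[...,1]/c[...,2]],-1)
def save(img,n): cv2.imwrite("pics/"+n,cv2.cvtColor(img,cv2.COLOR_RGB2BGR))
E
python3 - <<'E'
from h import *
import pickle
fs={}
for n in("scene","side"):
    f=grab_frame(n); fs[n]=f; print(n,{k:v for k,v in f.items() if k not in("img","z_map")})
pickle.dump(fs,open("f0.pkl","wb"))
im=np.hstack([cv2.resize(fs[n]["img"],(400,300)) for n in fs])
save(fs["scene"]["img"],"a.png"); save(fs["side"]["img"],"b.png")
print(get_state())
E
```

```text
pics
scene {'vertical_fov': 42.130874915065625, 'cx': 254.18913575145123, 'cy': 182.2675821457265, 'eye': array([-468.92103002, 1292.67676409,  905.32658584]), 'rotation': array([-0.16778861,  0.48447626,  0.80364125, -0.30214314])}
side {'vertical_fov': 56.63946517572372, 'cx': 253.26437155401288, 'cy': 192.56333966483157, 'eye': array([876.67284945, 652.5797217 , 993.19271087]), 'rotation': array([0.08181773, 0.30296143, 0.91613305, 0.24944031])}
{'time': 0.1, 'qpos': array([-1.29913738,  0.47774908,  0.02236967,  1.55635258, -0.01153168,
        1.10931714, -0.08312628]), 'dq': array([-0.0005021 , -0.00180449,  0.00027581, -0.0021967 , -0.00022658,
        0.0012242 ,  0.00142666]), 'joint_torque': array([ 3.96306859e-03, -5.97753417e+01,  1.61314096e+00, -2.81954116e+01,
        1.27475956e-02,  5.04804833e-03, -1.69893838e-06]), 'position': array([250.03711807, 626.39784458, 230.40224832]), 'tool_rot': array([ 1.88762264e-01,  9.82022447e-01, -8.42237579e-04, -1.06440467e-04]), 'wrist_force': array([-0.85528112, -0.05677433,  0.30506024]), 'torque': array([ 0.02264159, -0.0127208 ,  0.0133198 ]), 'gripper_force': 0.0, 'grip_width': 85.56125757172292}
```

View pics/a.png

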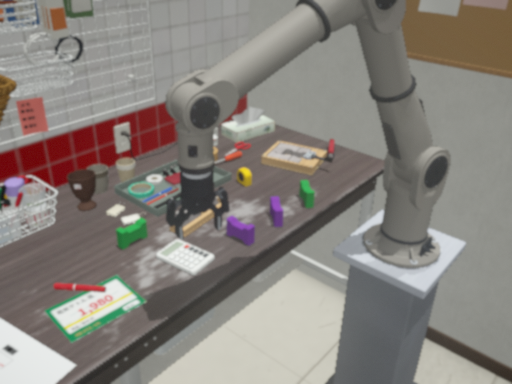

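View pics/b.png

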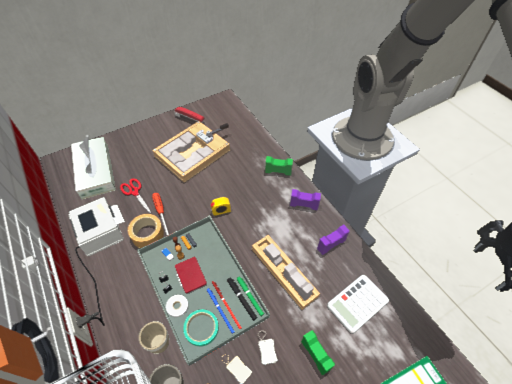

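The side view shows the rack with two grey stones at about (285,270), the tray at (190,150) with its lever at (218,130), the tape at (220,206) and the stapler at (190,113). The green and purple I-shapes are the look-alikes. Next I measure the coarse positions.

```bash
python3 - <<'E'
from h import *
import pickle
f=pickle.load(open("f0.pkl","rb"))["side"]
W=pts(f); im=f["img"]
for n,(u,v) in dict(rackA=(257,238),rackB=(318,298),stone1=(275,256),stone2=(297,279),tray=(191,150),lever=(222,128),tape=(220,206),stapler=(190,114)).items():
    print(n,(u,v),np.round(np.nanmedian(W[v-2:v+3,u-2:u+3].reshape(-1,3),0)))
a=cv2.resize(im[105:190,140:240],(400,340),interpolation=cv2.INTER_CUBIC); b=cv2.resize(im[230:315,240:340],(400,340),interpolation=cv2.INTER_CUBIC)
save(np.hstack([a,b]),"c.png")
hsv=cv2.cvtColor(im,cv2.COLOR_RGB2HSV)
for n,(x0,x1,y0,y1) in dict(tray=(140,240,115,190),rack=(240,330,225,310)).items():
    m=np.zeros(im.shape[:2],bool); m[y0:y1,x0:x1]=1
    w=(m&(W[...,2]>20)&(W[...,2]<43)&(hsv[...,1]>70)&(hsv[...,0]<28)&(hsv[...,2]>110))
    P=W[w]; r=cv2.minAreaRect(P[:,:2].astype(np.float32)); print(n,w.sum(),np.percentile(P,[2,98],0).round(),r)
m=(W[...,2]>47)&(W[...,2]<85); 
n,l,s,c=cv2.connectedComponentsWithStats(m[225:310,240:330].astype(np.uint8))
for i in range(1,n):
    if s[i,4]>15: P=W[225:310,240:330][l==i]; print(s[i],P.mean(0).round(),P.max(0).round(),P.min(0).round())
E
```

```text
rackA (257, 238) [586. 178.   1.]
rackB (318, 298) [536. 433.   2.]
stone1 (275, 256) [585. 279.  53.]
stone2 (297, 279) [574. 372.  61.]
tray (191, 150) [ 609. -269.   10.]
lever (222, 128) [ 470. -278.   50.]
tape (220, 206) [641.  39.  49.]
stapler (190, 114) [ 540. -420.   44.]
tray 980 [[ 492. -363.   21.]
 [ 729. -151.   40.]] ((603.8724365234375, -285.8672790527344), (246.0577392578125, 233.06094360351562), 14.40847396850586)
rack 743 [[536. 202.  21.]
 [616. 432.  31.]] ((575.4598999023438, 315.9761657714844), (64.45018005371094, 236.08465576171875), 6.426069736480713)
[79  9 11 14 98] [433. 316.  59.] [446. 331.  67.] [406. 302.  47.]
[ 25  18  16  16 135] [582. 262.  54.] [597. 283.  59.] [566. 239.  48.]
[ 44  37  30  35 407] [571. 375.  63.] [588. 422.  75.] [550. 325.  47.]
```

View pics/c.png

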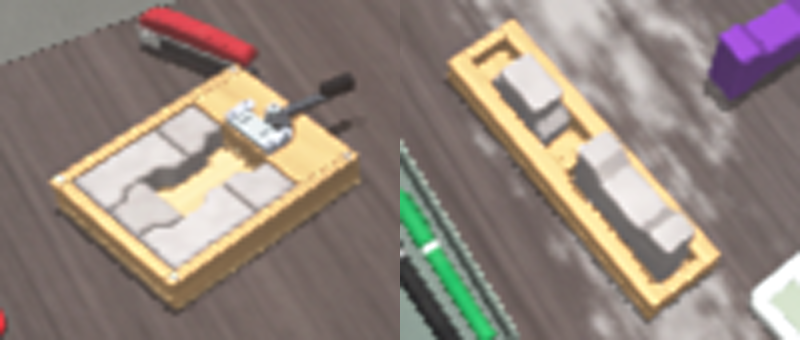

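The crop shows the full-length stone in the rack's +y slot at side pixel (299,281), with its 93 mm long notched top. The short stone is at (270,254). The full stone's top is at about 70 mm, as described. I'll plan the approach with the wrist camera.

```bash
cat >> h.py <<'E'
def frame(az,tilt=0):
    """tool down, y axis at azimuth az (deg); tilt (deg) turns about tool x"""
    a=np.radians(az); y=np.array([np.cos(a),np.sin(a),0]); z=np.array([0,0,-1.]); x=np.cross(y,z)
    return R.from_matrix(np.stack([x,y,z],1))*R.from_euler('x',tilt,degrees=True)
def mv(p=None,rot=None):
    s=get_state(); r0=R.from_quat(s["tool_rot"]); p0=np.array(s["position"])
    d=r0.inv().apply(np.array(p)-p0) if p is not None else np.zeros(3)
    rv=(r0.inv()*rot).as_rotvec() if rot is not None else np.zeros(3)
    print("t",s["time"],"pos",p0.round(1),"t/0.2:",(d/200).round(4),"a:",(rv/(np.pi/2)).round(4),"rows",max(np.linalg.norm(d)/50,np.degrees(np.linalg.norm(rv))/8.59).__round__(1))
E
python3 - <<'E'
from h import *
import pickle
mv((571,375,260),frame(6.4)); mv((571,375,260),frame(186.4))
f=pickle.load(open("f0.pkl","rb"))["side"]; W=pts(f)
m=(W[...,0]>380)&(W[...,0]<680)&(W[...,1]>-140)&(W[...,1]<200)
# occupancy z>15
H=np.zeros((15,17),int)
P=W[m]
for x,y,z in P:
    if z>12: H[int((x-380)//20),int((y+140)//20)]+=1
print(H)
E
```

```text
t 0.1 pos [250.  626.4 230.4] t/0.2: [-1.9565 -0.5727 -0.1468] a: [-9.000e-04  6.000e-04  6.871e-01] rows 8.2
t 0.1 pos [250.  626.4 230.4] t/0.2: [-1.9565 -0.5727 -0.1468] a: [-7.0000e-04 -1.1000e-03 -1.3129e+00] rows 13.8
[[ 0  0  0  0  9 25 58  0  0  0  0  0  1 24 53 36  0]
 [ 0  0  0  0 19 80  2  0  0  0  0  0 14 58 44  0  0]
 [ 0  0  0  0  1  7  0  0  0  0  0  0  0 29  0  0  0]
 [ 0  0  0  0  0  0  0  0  0  0  0  0  0  0  0  0  0]
 [ 0  0  0  0  0  0  0  0  0  0  0  0  0  0  0  0  0]
 [ 0  0  0  0  0  0  0  0  0  0  0  0  0  0  0  0  0]
 [ 0  0  0  0  0  0  0  0  0  0  0  0  0  0  0  0  0]
 [ 0  0  0  0  0  0  0  0  0  0  0  0  0  0  0  0  0]
 [ 0  0  0  0  0  0  0  0  0  0  0  0  0  0  0  0  1]
 [ 0  0  0  0  0  0  0  0  0  0  0  0  0  0  0  0  6]
 [ 0  0  0  0  0  0  0  0  0  0  0  0  0  0  0  0  2]
 [ 0  0  0  0  0  0  0  2 22 24  0  0  0  0  0  0  0]
 [ 0  0  0  0  0  0  0 10 37 45  0  0  0  0  0  0  0]
 [ 0  0  0  0  0  0  0 18 74  3  0  0  0  0  0  0  0]
 [ 0  0  0  0  0  0  0  2 26  0  0  0  0  0  0  0  0]]
```

>>> servo_tool(
  plan=[
    {"tx":-0.98,"ty":-0.286,"tz":-0.1,"az":0.0},
    {"tx":-0.98,"ty":-0.286,"tz":-0.1,"az":0.0},
    {"tx":-0.98,"ty":-0.286,"tz":-0.1,"az":0.0},
    {"tx":-0.98,"ty":-0.286,"tz":-0.1,"az":0.0},
    {"tx":-0.98,"ty":-0.286,"tz":-0.1,"az":0.0},
    {"tx":-0.98,"ty":-0.286,"tz":-0.1,"az":0.0},
  ],
  grip=0,
)

```text
invalid input
```

>>> servo_tool(
  plan=[
    {"tx":-0.98,"ty":-0.286,"tz":0.0,"az":0.687},
    {"tx":-0.98,"ty":-0.286,"tz":0.0,"az":0.687},
    {"tx":-0.98,"ty":-0.286,"tz":0.0,"az":0.687},
    {"tx":-0.98,"ty":-0.286,"tz":0.0,"az":0.687},
    {"tx":-0.98,"ty":-0.286,"tz":0.0,"az":0.687},
    {"tx":-0.98,"ty":-0.286,"tz":0.0,"az":0.687},
    {"tx":-0.98,"ty":-0.286,"tz":0.0,"az":0.687},
    {"tx":-0.98,"ty":-0.286,"tz":0.0,"az":0.687},
    {"tx":-0.98,"ty":-0.286,"tz":0.0,"az":0.687},
    {"tx":-0.98,"ty":-0.286,"tz":0.0,"az":0.687},
  ],
)

```text
invalid input
```

```bash
python3 - <<'E'
from h import *
import pickle
f=grab_frame("wrist"); pickle.dump(f,open("w1.pkl","wb")); W=pts(f)
print({k:v for k,v in f.items() if k not in("img","z_map")})
save(f["img"],"d.png"); print(get_state()["qpos"].round(3))
z=W[...,2]
near=(W[...,0]>480)&(W[...,0]<680)&(W[...,1]>180)&(W[...,1]<470)
m=(near&(z>64)&(z<78)).astype(np.uint8)
n,l,s,c=cv2.connectedComponentsWithStats(m)
for i in range(1,n):
    if s[i,4]>100: P=W[l==i]; print(s[i],P.mean(0).round(1),cv2.minAreaRect(P[:,:2].astype(np.float32)))
m=near&(z>22)&(z<32); P=W[m]; print(cv2.minAreaRect(P[:,:2].astype(np.float32)),np.median(P[:,2]))
mv()
E
```

```text
{'vertical_fov': 64.99959754310004, 'cx': 252.44697195417612, 'cy': 193.83989581052822, 'eye': array([190.24623379, 650.93620078, 372.14733441]), 'rotation': array([-0.10895408, -0.07308403,  0.55616688,  0.82064983])}
[-1.299  0.478  0.022  1.556 -0.011  1.109 -0.083]
((0.0, 0.0), (0.0, 0.0), 0.0) nan
t 0.15 pos [250.1 626.5 230.6] t/0.2: [0. 0. 0.] a: [0. 0. 0.] rows 0.0
  return _methods._mean(a, axis=axis, dtype=dtype,
  ret = ret.dtype.type(ret / rcount)
```

View pics/d.png

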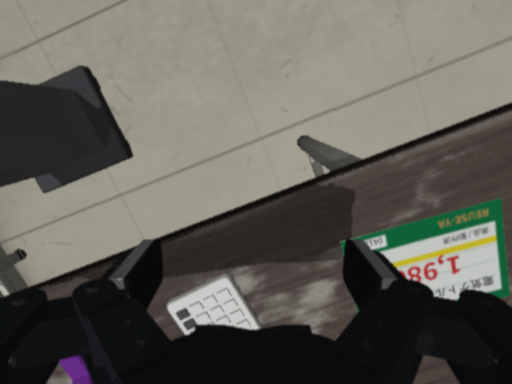

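The wrist image shows the starting view only (desk edge, calculator, price card). The moves were refused, so I'll retry with all six numbers in every row.

>>> servo_tool(
  plan=[
    {"tx":-0.98,"ty":-0.286,"tz":-0.1,"ax":0.0,"ay":0.0,"az":0.0},
    {"tx":-0.98,"ty":-0.286,"tz":-0.1,"ax":0.0,"ay":0.0,"az":0.0},
    {"tx":-0.98,"ty":-0.286,"tz":-0.1,"ax":0.0,"ay":0.0,"az":0.0},
    {"tx":-0.98,"ty":-0.286,"tz":-0.1,"ax":0.0,"ay":0.0,"az":0.0},
    {"tx":-0.98,"ty":-0.286,"tz":-0.1,"ax":0.0,"ay":0.0,"az":0.0},
  ],
  grip=0,
  grip_force=60,
)

```text
time: 0.65
position: [418.9, 494.6, 252.1]
tool_rot: [0.194, 0.981, -0.001, 0.002]
wrist_force: [0.4, 0.3, 0.5]
grip_width: 85.2
gripper_force: 0.0
```

>>> servo_tool(
  plan=[
    {"tx":-0.97,"ty":-0.287,"tz":0.0,"ax":0.0,"ay":0.0,"az":0.687},
    {"tx":-0.97,"ty":-0.287,"tz":0.0,"ax":0.0,"ay":0.0,"az":0.687},
    {"tx":-0.97,"ty":-0.287,"tz":0.0,"ax":0.0,"ay":0.0,"az":0.687},
    {"tx":-0.97,"ty":-0.287,"tz":0.0,"ax":0.0,"ay":0.0,"az":0.687},
    {"tx":-0.97,"ty":-0.287,"tz":0.0,"ax":0.0,"ay":0.0,"az":0.687},
    {"tx":-0.97,"ty":-0.287,"tz":0.0,"ax":0.0,"ay":0.0,"az":0.687},
    {"tx":-0.97,"ty":-0.287,"tz":0.0,"ax":0.0,"ay":0.0,"az":0.687},
    {"tx":-0.97,"ty":-0.287,"tz":0.0,"ax":0.0,"ay":0.0,"az":0.687},
    {"tx":-0.97,"ty":-0.287,"tz":0.0,"ax":0.0,"ay":0.0,"az":0.687},
    {"tx":-0.97,"ty":-0.287,"tz":0.0,"ax":0.0,"ay":0.0,"az":0.687},
    {"tx":-0.97,"ty":-0.287,"tz":0.0,"ax":0.0,"ay":0.0,"az":0.687},
  ],
)

```text
time: 1.75
position: [569.9, 375.9, 251.3]
tool_rot: [0.666, 0.746, -0.0, -0.0]
wrist_force: [-0.4, -0.4, -0.1]
grip_width: 85.5
gripper_force: 0.0
```

```bash
python3 - <<'E'
from h import *
import pickle
f=grab_frame("wrist"); pickle.dump(f,open("w1.pkl","wb")); W=pts(f)
save(f["img"],"e.png"); print(get_state()["qpos"].round(3))
z=W[...,2]
near=(W[...,0]>480)&(W[...,0]<680)&(W[...,1]>180)&(W[...,1]<470)
m=(near&(z>64)&(z<78)).astype(np.uint8)
n,l,s,c=cv2.connectedComponentsWithStats(m)
for i in range(1,n):
    if s[i,4]>100: P=W[l==i]; print(s[i],P.mean(0).round(1),cv2.minAreaRect(P[:,:2].astype(np.float32)))
m=near&(z>22)&(z<32); P=W[m]; print(cv2.minAreaRect(P[:,:2].astype(np.float32)),np.median(P[:,2]))
mv()
E
```

```text
[-0.919  0.49   0.356  1.531 -0.181  1.153 -0.414]
[239 134  27  22 534] [566.8 409.6  68.2] ((566.814697265625, 408.3105773925781), (28.012727737426758, 22.90935707092285), 6.495124340057373)
[240 197  25  21 478] [574.8 338.3  68. ] ((574.79638671875, 338.3787841796875), (27.328369140625, 22.967906951904297), 6.301465034484863)
((576.913330078125, 315.9362487792969), (63.0404052734375, 235.791259765625), 6.20846700668335) 25.808291166440426
t 1.8 pos [569.9 375.9 251.3] t/0.2: [0. 0. 0.] a: [0. 0. 0.] rows 0.0
```

View pics/e.png

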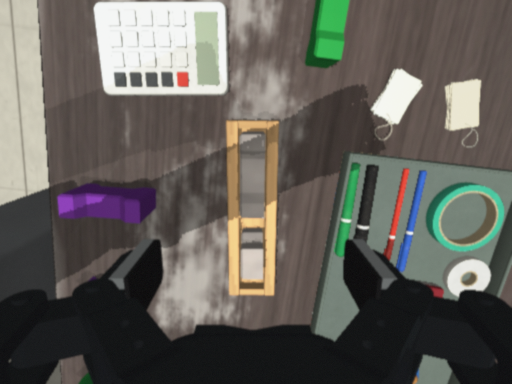

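The picture confirms it: the full-length I-stone is in the upper slot at (252,175) and the T-stone in the lower slot at (252,255). The two top lands fit one 93 mm stone at 68 mm height. Its centre is (570.8, 373.5) with yaw 6.4°.

```bash
python3 - <<'E'
from h import *
mv((570.8,373.5,110),frame(6.4)); mv((570.8,373.5,33),frame(6.4))
E
```

```text
t 1.8 pos [569.9 375.9 251.3] t/0.2: [-0.0125  0.003   0.7066] a: [-0.     -0.0001  0.001 ] rows 2.8
t 1.8 pos [569.9 375.9 251.3] t/0.2: [-0.0125  0.003   1.0916] a: [-0.     -0.0001  0.001 ] rows 4.4
```

>>> servo_tool(
  plan=[
    {"tx":-0.0125,"ty":0.003,"tz":0.25,"ax":0,"ay":0,"az":0.001},
    {"tx":-0.0125,"ty":0.003,"tz":0.5,"ax":0,"ay":0,"az":0.001},
    {"tx":-0.0125,"ty":0.003,"tz":0.7,"ax":0,"ay":0,"az":0.001},
    {"tx":-0.0125,"ty":0.003,"tz":0.7,"ax":0,"ay":0,"az":0.001},
  ],
)

```text
time: 2.2
position: [566.9, 371.2, 105.2]
tool_rot: [0.667, 0.745, -0.006, -0.001]
wrist_force: [-0.9, -0.4, -0.2]
grip_width: 85.0
gripper_force: 0.0
```

>>> servo_tool(
  plan=[
    {"tx":0,"ty":0,"tz":0.1,"ax":0,"ay":0,"az":0},
    {"tx":0,"ty":0,"tz":0.2,"ax":0,"ay":0,"az":0},
    {"tx":0,"ty":0,"tz":0.3,"ax":0,"ay":0,"az":0},
    {"tx":0,"ty":0,"tz":0.39,"ax":0,"ay":0,"az":0},
    {"tx":0,"ty":0,"tz":0.39,"ax":0,"ay":0,"az":0},
    {"tx":0,"ty":0,"tz":0.39,"ax":0,"ay":0,"az":0},
  ],
)

```text
time: 2.8
position: [571.5, 373.8, 34.4]
tool_rot: [0.667, 0.745, 0.001, 0.0]
wrist_force: [-0.1, -0.3, -0.0]
grip_width: 85.4
gripper_force: 0.0
```

>>> servo_tool(
  plan=[
    {"tx":0,"ty":0,"tz":0,"ax":0,"ay":0,"az":0},
    {"tx":0,"ty":0,"tz":0,"ax":0,"ay":0,"az":0},
    {"tx":0,"ty":0,"tz":0,"ax":0,"ay":0,"az":0},
    {"tx":0,"ty":0,"tz":0,"ax":0,"ay":0,"az":0},
    {"tx":0,"ty":0,"tz":0,"ax":0,"ay":0,"az":0},
    {"tx":0,"ty":0,"tz":0,"ax":0,"ay":0,"az":0},
    {"tx":0,"ty":0,"tz":0,"ax":0,"ay":0,"az":0},
    {"tx":0,"ty":0,"tz":0,"ax":0,"ay":0,"az":0},
  ],
  grip=1,
  grip_force=60,
)

```text
time: 3.6
position: [570.7, 373.6, 33.9]
tool_rot: [0.667, 0.745, 0.0, -0.0]
wrist_force: [-2.0, -1.4, 4.7]
grip_width: 27.1
gripper_force: 59.4
```

>>> servo_tool(
  plan=[
    {"tx":0,"ty":0,"tz":-0.1,"ax":0,"ay":0,"az":0},
    {"tx":0,"ty":0,"tz":-0.2,"ax":0,"ay":0,"az":0},
    {"tx":0,"ty":0,"tz":-0.35,"ax":0,"ay":0,"az":0},
    {"tx":0,"ty":0,"tz":-0.5,"ax":0,"ay":0,"az":0},
    {"tx":0,"ty":0,"tz":-0.6,"ax":0,"ay":0,"az":0},
    {"tx":-0.2,"ty":0,"tz":-0.6,"ax":0,"ay":0,"az":0},
    {"tx":-0.4,"ty":0,"tz":-0.6,"ax":0,"ay":0,"az":0},
    {"tx":-0.6,"ty":0,"tz":-0.6,"ax":0,"ay":0,"az":0},
    {"tx":-0.8,"ty":0,"tz":-0.6,"ax":0,"ay":0,"az":0},
    {"tx":-0.8,"ty":0,"tz":-0.6,"ax":0,"ay":0,"az":0},
  ],
)

```text
time: 4.6
position: [589.2, 205.0, 152.8]
tool_rot: [0.671, 0.742, -0.002, 0.002]
wrist_force: [0.4, -0.6, -3.8]
grip_width: 27.1
gripper_force: 60.2
```

```bash
python3 - <<'E'
from h import *
mv((500,120,140),frame(6.4)); print(get_state()["qpos"].round(3),get_state()["grip_width"])
E
```

```text
t 4.6 pos [589.2 205.  152.8] t/0.2: [-0.378  -0.4861  0.0666] a: [-0.0008  0.0034 -0.0074] rows 2.5
[-0.701  0.494  0.357  1.773 -0.205  0.914 -0.157] 27.115863551534254
```

>>> servo_tool(
  plan=[
    {"tx":-0.2,"ty":-0.25,"tz":0,"ax":0,"ay":0,"az":0},
    {"tx":-0.41,"ty":-0.486,"tz":0,"ax":0,"ay":0,"az":0},
    {"tx":-0.41,"ty":-0.486,"tz":0,"ax":0.09,"ay":0,"az":0},
    {"tx":-0.41,"ty":-0.486,"tz":0,"ax":0.18,"ay":0,"az":0},
    {"tx":-0.41,"ty":-0.486,"tz":0,"ax":0.27,"ay":0,"az":0},
    {"tx":-0.41,"ty":-0.486,"tz":0,"ax":0.36,"ay":0,"az":0},
    {"tx":-0.41,"ty":-0.486,"tz":0,"ax":0.45,"ay":0,"az":0},
    {"tx":-0.41,"ty":-0.486,"tz":0,"ax":0.54,"ay":0,"az":0},
    {"tx":-0.41,"ty":-0.486,"tz":0,"ax":0.556,"ay":0,"az":0},
    {"tx":-0.41,"ty":-0.486,"tz":0,"ax":0.556,"ay":0,"az":0},
    {"tx":-0.41,"ty":-0.486,"tz":0,"ax":0.556,"ay":0,"az":0},
  ],
)

```text
time: 5.7
position: [501.0, 122.2, 153.6]
tool_rot: [0.605, 0.676, -0.314, -0.281]
wrist_force: [-1.1, -0.1, -3.8]
grip_width: 27.1
gripper_force: 61.3
```

```bash
python3 - <<'E'
from h import *
mv((500,120,30),frame(6.4,50)); s=get_state(); print(s["qpos"].round(3),s["grip_width"]); print(R.from_quat(s["tool_rot"]).as_matrix().round(3))
E
```

```text
t 5.7 pos [501.  122.2 153.6] t/0.2: [-0.0105  0.4685  0.4031] a: [ 0.0016 -0.0007 -0.0006] rows 2.5
[-0.475  0.837  0.322  1.452 -0.267  1.771  0.039] 27.07148329861792
[[-0.11   0.641 -0.76 ]
 [ 0.994  0.071 -0.084]
 [-0.    -0.764 -0.645]]
```

>>> servo_tool(
  plan=[
    {"tx":0,"ty":0.14,"tz":0.12,"ax":0,"ay":0,"az":0},
    {"tx":0,"ty":0.28,"tz":0.24,"ax":0,"ay":0,"az":0},
    {"tx":0,"ty":0.42,"tz":0.355,"ax":0,"ay":0,"az":0},
    {"tx":0,"ty":0.44,"tz":0.372,"ax":0,"ay":0,"az":0},
    {"tx":0,"ty":0.44,"tz":0.372,"ax":0,"ay":0,"az":0},
  ],
)

```text
time: 6.2
position: [500.2, 122.3, 39.2]
tool_rot: [0.604, 0.675, -0.315, -0.282]
wrist_force: [-0.2, -0.3, -3.5]
grip_width: 27.1
gripper_force: 61.2
```

```bash
python3 - <<'E'
from h import *
mv((500,120,28),frame(6.4,50)); s=get_state(); print(s["qpos"].round(3),s["grip_width"],s["wrist_force"])
f=grab_frame("wrist"); save(f["img"],"g.png")
f=grab_frame("side"); W=pts(f)
c=pix(f,(500,120,40)); u,v=c.round().astype(int); print(u,v)
save(cv2.resize(f["img"][v-50:v+50,u-65:u+65],(780,600),interpolation=cv2.INTER_CUBIC),"h.png")
E
```

```text
t 6.2 pos [500.2 122.3  39.2] t/0.2: [-0.0115  0.0415  0.0376] a: [-0.     -0.0006 -0.0005] rows 0.2
[-0.459  0.984  0.296  1.461 -0.295  1.622  0.061] 27.118491225681563 [-0.19226745 -0.28603899 -3.48190543]
271 207
```

View pics/h.png

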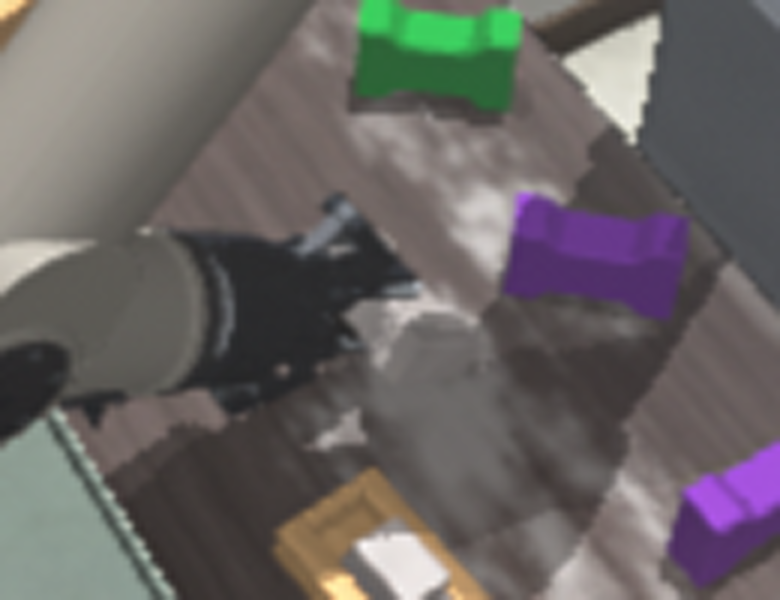

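The view shows the stone held tilted at about (400,340) of the crop, clear of the rack and the look-alikes. I'll lower it until its edge touches, then release gently.

>>> servo_tool(
  plan=[
    {"tx":0,"ty":0.02,"tz":0.017,"ax":0,"ay":0,"az":0},
    {"tx":0,"ty":0.03,"tz":0.0255,"ax":0,"ay":0,"az":0},
    {"tx":0,"ty":0.04,"tz":0.034,"ax":0,"ay":0,"az":0},
    {"tx":0,"ty":0.04,"tz":0.034,"ax":0,"ay":0,"az":0},
    {"tx":0,"ty":0.04,"tz":0.034,"ax":0,"ay":0,"az":0},
  ],
)

```text
time: 6.8
position: [500.3, 122.1, 27.6]
tool_rot: [0.604, 0.675, -0.315, -0.282]
wrist_force: [0.2, 0.3, -4.9]
grip_width: 27.1
gripper_force: 61.2
```

>>> servo_tool(
  plan=[
    {"tx":0,"ty":0.006,"tz":0.005,"ax":0,"ay":0,"az":0},
    {"tx":0,"ty":0.006,"tz":0.005,"ax":0,"ay":0,"az":0},
    {"tx":0,"ty":0.006,"tz":0.005,"ax":0,"ay":0,"az":0},
  ],
)

```text
time: 7.1
position: [500.4, 122.1, 26.7]
tool_rot: [0.604, 0.675, -0.315, -0.282]
wrist_force: [0.8, -0.6, 2.7]
grip_width: 27.1
gripper_force: 62.0
```

>>> servo_tool(
  plan=[
    {"tx":0,"ty":0,"tz":0,"ax":0,"ay":0,"az":0},
    {"tx":0,"ty":0,"tz":0,"ax":0,"ay":0,"az":0},
    {"tx":0,"ty":0,"tz":0,"ax":0,"ay":0,"az":0},
  ],
  grip=0.58,
)

```text
time: 7.4
position: [500.4, 122.2, 25.9]
tool_rot: [0.605, 0.675, -0.315, -0.282]
wrist_force: [0.4, -0.3, -1.4]
grip_width: 36.3
gripper_force: 0.7
```

>>> servo_tool(
  plan=[
    {"tx":0,"ty":0,"tz":-0.03,"ax":0,"ay":0,"az":0},
    {"tx":0,"ty":0,"tz":-0.06,"ax":0,"ay":0,"az":0},
    {"tx":0,"ty":0,"tz":-0.1,"ax":0,"ay":0,"az":0},
    {"tx":0,"ty":0,"tz":-0.14,"ax":0,"ay":0,"az":0},
    {"tx":0,"ty":0,"tz":-0.18,"ax":0,"ay":0,"az":0},
    {"tx":0,"ty":0,"tz":-0.22,"ax":0,"ay":0,"az":0},
    {"tx":0,"ty":0,"tz":-0.26,"ax":0,"ay":0,"az":0},
    {"tx":0,"ty":0,"tz":-0.4,"ax":0,"ay":0,"az":0},
  ],
)

```text
time: 8.2
position: [559.8, 129.0, 77.0]
tool_rot: [0.604, 0.674, -0.317, -0.283]
wrist_force: [0.5, 0.3, -0.7]
grip_width: 36.0
gripper_force: 0.0
```

```bash
python3 - <<'E'
from h import *
mv((530,175,230),frame(6.4))
E
```

```text
t 8.2 pos [559.8 129.   77. ] t/0.2: [ 0.245  -0.6671 -0.394 ] a: [-5.588e-01 -4.000e-04 -9.000e-04] rows 5.9
```

>>> servo_tool(
  plan=[
    {"tx":0,"ty":-0.15,"tz":-0.15,"ax":-0.05,"ay":0,"az":0},
    {"tx":0.1,"ty":-0.3,"tz":-0.3,"ax":-0.15,"ay":0,"az":0},
    {"tx":0.2,"ty":-0.45,"tz":-0.39,"ax":-0.24,"ay":0,"az":0},
    {"tx":0.245,"ty":-0.667,"tz":-0.394,"ax":-0.33,"ay":0,"az":0},
    {"tx":0.245,"ty":-0.667,"tz":-0.394,"ax":-0.42,"ay":0,"az":0},
    {"tx":0.245,"ty":-0.667,"tz":-0.394,"ax":-0.51,"ay":0,"az":0},
    {"tx":0.245,"ty":-0.667,"tz":-0.394,"ax":-0.559,"ay":0,"az":0},
    {"tx":0.245,"ty":-0.667,"tz":-0.394,"ax":-0.559,"ay":0,"az":0},
    {"tx":0.245,"ty":-0.667,"tz":-0.394,"ax":-0.559,"ay":0,"az":0},
  ],
  grip=0,
)

```text
time: 9.1
position: [530.7, 175.1, 230.9]
tool_rot: [0.667, 0.745, 0.002, 0.001]
wrist_force: [-0.9, -0.5, 0.1]
grip_width: 85.5
gripper_force: 0.0
```

```bash
python3 - <<'E'
from h import *
import pickle
f=grab_frame("wrist"); W=pts(f); save(f["img"],"i.png"); pickle.dump(f,open("w2.pkl","wb"))
z=W[...,2]
m=((W[...,0]>460)&(W[...,0]<640)&(W[...,1]>50)&(W[...,1]<195)&(z>20)&(z<36)).astype(np.uint8)
n,l,s,c=cv2.connectedComponentsWithStats(m)
for i in range(1,n):
    if s[i,4]>150: P=W[l==i]; print(s[i],P.mean(0).round(1),cv2.minAreaRect(P[:,:2].astype(np.float32)),np.percentile(P[:,2],[5,95]))
mv()
E
```

```text
[ 213  173   53   74 3122] [522.5 127.2  26.8] ((522.44189453125, 124.73548889160156), (61.518211364746094, 93.59516143798828), 6.456420421600342) [24.95854692 28.1635779 ]
t 9.15 pos [531.3 175.  230.6] t/0.2: [0. 0. 0.] a: [0. 0. 0.] rows 0.0
```

View pics/i.png

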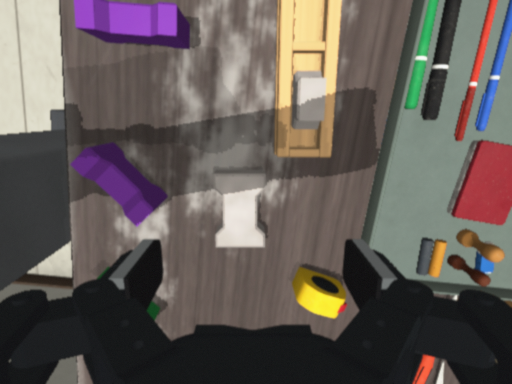

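The stone lies flat at (240,210) in the wrist view, 61.5 x 93.6 mm with its top at 27–28 mm. It is centred at (522.4, 124.7), yaw 6.4°. I'll grip it across the waist from above.

```bash
python3 - <<'E'
from h import *
mv((522.4,124.7,80),frame(6.4)); mv((522.4,124.7,11),frame(6.4))
import pickle
f=pickle.load(open("w2.pkl","rb")); W=pts(f)
# face check: profile of z along stone's long axis & width in stone frame
a=np.radians(6.4); d=W[...,:2]-np.array([522.4,124.7]); X=-d[...,0]*np.sin(a)+d[...,1]*np.cos(a); Y=d[...,0]*np.cos(a)+d[...,1]*np.sin(a)
for lo in np.arange(-32,32,2):
    m=(Y>lo)&(Y<=lo+2)&(abs(abs(X)-39)<5); print(lo+1,np.nanmedian(W[...,2][m]).round(1),end='; ')
E
```

```text
t 9.15 pos [531.3 175.  230.6] t/0.2: [-0.245  -0.0746  0.7526] a: [ 0.0023  0.     -0.001 ] rows 3.2
t 9.15 pos [531.3 175.  230.6] t/0.2: [-0.245  -0.0759  1.0976] a: [ 0.0023  0.     -0.001 ] rows 4.5
-31 302.1; -29 257.4; -27 256.7; -25 27.2; -23 26.9; -21 27.2; -19 27.2; -17 27.4; -15 27.2; -13 27.2; -11 27.3; -9 27.1; -7 27.0; -5 27.0; -3 27.2; -1 26.8; 1 26.8; 3 26.9; 5 27.0; 7 27.2; 9 27.3; 11 27.2; 13 26.9; 15 27.0; 17 27.0; 19 27.0; 21 27.1; 23 26.9; 25 27.0; 27 27.0; 29 26.4; 31 25.0;
```

>>> servo_tool(
  plan=[
    {"tx":-0.12,"ty":-0.037,"tz":0.22,"ax":0.002,"ay":0,"az":0},
    {"tx":-0.245,"ty":-0.075,"tz":0.44,"ax":0.002,"ay":0,"az":0},
    {"tx":-0.245,"ty":-0.075,"tz":0.65,"ax":0.002,"ay":0,"az":0},
    {"tx":-0.245,"ty":-0.075,"tz":0.75,"ax":0.002,"ay":0,"az":0},
    {"tx":-0.245,"ty":-0.075,"tz":0.75,"ax":0.002,"ay":0,"az":0},
  ],
)

```text
time: 9.65
position: [520.6, 123.3, 76.6]
tool_rot: [0.668, 0.745, -0.003, -0.001]
wrist_force: [-1.0, -0.6, 0.6]
grip_width: 85.6
gripper_force: 0.0
```

>>> servo_tool(
  plan=[
    {"tx":0,"ty":0,"tz":0.1,"ax":0,"ay":0,"az":0},
    {"tx":0,"ty":0,"tz":0.2,"ax":0,"ay":0,"az":0},
    {"tx":0,"ty":0,"tz":0.3,"ax":0,"ay":0,"az":0},
    {"tx":0,"ty":0,"tz":0.345,"ax":0,"ay":0,"az":0},
    {"tx":0,"ty":0,"tz":0.345,"ax":0,"ay":0,"az":0},
    {"tx":0,"ty":0,"tz":0.345,"ax":0,"ay":0,"az":0},
  ],
)

```text
time: 10.25
position: [523.0, 124.7, 12.0]
tool_rot: [0.667, 0.745, 0.001, 0.001]
wrist_force: [-0.4, 0.9, 0.6]
grip_width: 85.5
gripper_force: 0.0
```

>>> servo_tool(
  plan=[
    {"tx":0,"ty":0,"tz":0,"ax":0,"ay":0,"az":0},
    {"tx":0,"ty":0,"tz":0,"ax":0,"ay":0,"az":0},
    {"tx":0,"ty":0,"tz":0,"ax":0,"ay":0,"az":0},
    {"tx":0,"ty":0,"tz":0,"ax":0,"ay":0,"az":0},
    {"tx":0,"ty":0,"tz":0,"ax":0,"ay":0,"az":0},
    {"tx":0,"ty":0,"tz":0,"ax":0,"ay":0,"az":0},
  ],
  grip=1,
  grip_force=60,
)

```text
time: 10.85
position: [522.3, 124.8, 12.0]
tool_rot: [0.667, 0.745, 0.001, 0.001]
wrist_force: [-1.7, -0.5, 7.0]
grip_width: 39.9
gripper_force: 61.2
```

>>> servo_tool(
  plan=[
    {"tx":0,"ty":0,"tz":-0.1,"ax":0,"ay":0,"az":0},
    {"tx":0,"ty":0,"tz":-0.3,"ax":0,"ay":0,"az":0},
    {"tx":0,"ty":0,"tz":-0.5,"ax":0,"ay":0,"az":0},
    {"tx":0,"ty":0,"tz":-0.7,"ax":0,"ay":0,"az":0},
    {"tx":-0.15,"ty":-0.1,"tz":-0.9,"ax":0,"ay":0,"az":0.08},
    {"tx":-0.3,"ty":-0.15,"tz":-1,"ax":0,"ay":0,"az":0.17},
    {"tx":-0.5,"ty":-0.2,"tz":-1,"ax":0,"ay":0,"az":0.26},
    {"tx":-0.7,"ty":-0.2,"tz":-1,"ax":0,"ay":0,"az":0.35},
    {"tx":-0.9,"ty":-0.2,"tz":-1,"ax":0,"ay":0,"az":0.44},
    {"tx":-1,"ty":-0.2,"tz":-1,"ax":0,"ay":0,"az":0.53},
    {"tx":-1,"ty":-0.2,"tz":-1,"ax":0,"ay":0,"az":0.62},
    {"tx":-1,"ty":-0.2,"tz":-1,"ax":0,"ay":0,"az":0.7},
    {"tx":-1,"ty":-0.2,"tz":-1,"ax":0,"ay":0,"az":0.7},
    {"tx":-1,"ty":-0.2,"tz":-1,"ax":0,"ay":0,"az":0.7},
  ],
)

```text
time: 12.25
position: [503.4, -78.3, 210.8]
tool_rot: [0.957, 0.288, 0.0, -0.0]
wrist_force: [0.0, 0.9, -3.8]
grip_width: 40.1
gripper_force: 62.8
```

```bash
python3 - <<'E'
from h import *
s=get_state(); print(s["qpos"].round(2),s["grip_width"]); mv((460,-270,240),frame(-90))
E
```

```text
[-0.58  0.27  0.74  2.01 -0.22  0.94 -0.72] 40.14991572105414
t 12.25 pos [503.4 -78.3 210.8] t/0.2: [-0.7103  0.6789 -0.1465] a: [-1.000e-04 -4.000e-04  3.726e-01] rows 4.0
```

>>> servo_tool(
  plan=[
    {"tx":-0.18,"ty":0.17,"tz":-0.05,"ax":0,"ay":0,"az":0.09},
    {"tx":-0.36,"ty":0.34,"tz":-0.1,"ax":0,"ay":0,"az":0.18},
    {"tx":-0.54,"ty":0.51,"tz":-0.146,"ax":0,"ay":0,"az":0.27},
    {"tx":-0.71,"ty":0.679,"tz":-0.146,"ax":0,"ay":0,"az":0.36},
    {"tx":-0.71,"ty":0.679,"tz":-0.146,"ax":0,"ay":0,"az":0.373},
    {"tx":-0.71,"ty":0.679,"tz":-0.146,"ax":0,"ay":0,"az":0.373},
    {"tx":-0.71,"ty":0.679,"tz":-0.146,"ax":0,"ay":0,"az":0.373},
  ],
)

```text
time: 12.95
position: [460.1, -268.6, 239.7]
tool_rot: [1.0, -0.0, 0.0, -0.001]
wrist_force: [-0.2, 0.8, -5.2]
grip_width: 39.9
gripper_force: 63.1
```

```bash
python3 - <<'E'
from h import *
import pickle
f=grab_frame("wrist"); W=pts(f); save(f["img"],"j.png"); pickle.dump(f,open("w3.pkl","wb"))
s=get_state(); print(s["qpos"].round(2),s["grip_width"]); mv()
z=W[...,2]
m=(z>31)&(z<39)&(W[...,0]>430)
P=W[m]; print(cv2.minAreaRect(P[:,:2].astype(np.float32)))
E
```

```text
[-0.33  0.33  0.93  1.93 -0.3   1.03 -0.84] 39.93046737357863
t 13.0 pos [ 460.3 -268.3  239.8] t/0.2: [0. 0. 0.] a: [0. 0. 0.] rows 0.0
((546.4775390625, -353.1790771484375), (403.7431335449219, 178.75357055664062), 82.12232208251953)
```

View pics/j.png

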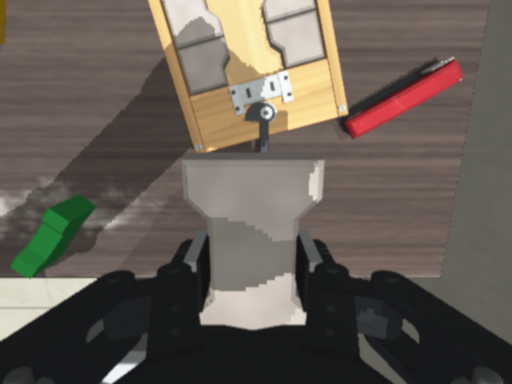

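The held stone hides the tray's front. The tray is visible at (255,70), turned about +14°, with the pivot at (265,112). I'll raise, turn with the tray and look again.

>>> servo_tool(
  plan=[
    {"tx":0,"ty":0.12,"tz":-0.2,"ax":0,"ay":0,"az":-0.08},
    {"tx":0,"ty":0.26,"tz":-0.4,"ax":0,"ay":0,"az":-0.155},
    {"tx":0,"ty":0.26,"tz":-0.5,"ax":0,"ay":0,"az":-0.155},
    {"tx":0,"ty":0.26,"tz":-0.5,"ax":0,"ay":0,"az":-0.155},
    {"tx":0,"ty":0.26,"tz":-0.5,"ax":0,"ay":0,"az":-0.155},
  ],
)

```text
time: 13.5
position: [460.0, -320.1, 339.0]
tool_rot: [0.993, 0.121, 0.001, -0.001]
wrist_force: [-0.0, 1.4, -4.5]
grip_width: 39.7
gripper_force: 63.4
```

```bash
python3 - <<'E'
from h import *
import pickle
f=grab_frame("wrist"); W=pts(f); save(cv2.resize(f["img"][:220],(768,330),interpolation=cv2.INTER_CUBIC),"k.png"); pickle.dump(f,open("w4.pkl","wb"))
s=get_state(); print(s["qpos"].round(2)); mv()
z=W[...,2]; v,u=np.mgrid[:384,:512]
m=(z>30)&(z<40)&(v<170)&(W[...,0]>440)&(W[...,1]<-120)
n,l,st,c=cv2.connectedComponentsWithStats(m.astype(np.uint8))
i=1+np.argmax(st[1:,4]); P=W[l==i]; print(st[i],cv2.minAreaRect(P[:,:2].astype(np.float32)),np.median(P[:,2]))
g=(z>3)&(z<14)&(abs(W[...,0]-600)<70)&(abs(W[...,1]+286)<60)
n,l,st,c=cv2.connectedComponentsWithStats(g.astype(np.uint8)); i=1+np.argmax(st[1:,4]); P=W[l==i]; print(st[i],cv2.minAreaRect(P[:,:2].astype(np.float32)),np.median(P[:,2]))
for (a,b) in ((42,47.9),(48,60)):
    m=(z>a)&(z<b)&(v<170)&(W[...,1]<-200)&(W[...,1]>-400)&(W[...,0]<600); P=W[m]; print(a,len(P),P.mean(0),cv2.minAreaRect(P[:,:2].astype(np.float32)))
E
```

```text
[-0.23  0.27  0.91  1.74 -0.22  1.25 -0.59]
t 13.55 pos [ 459.6 -319.8  338.3] t/0.2: [0. 0. 0.] a: [0. 0. 0.] rows 0.0
[ 222    0   82  126 3117] ((589.3394775390625, -300.9969482421875), (158.87054443359375, 110.72563171386719), 14.753369331359863) 35.01065988455292
[ 210    4   52   76 2837] ((613.247314453125, -255.47549438476562), (97.30034637451172, 74.6899185180664), 15.231036186218262) 7.101923989282909
42 1268 [ 538.33074094 -281.44857803   45.57457275] ((534.28125, -322.90130615234375), (93.55357360839844, 140.60836791992188), 20.997106552124023)
48 225 [ 504.99858462 -281.11832229   51.9947693 ] ((514.2176513671875, -283.1924133300781), (94.6172866821289, 60.364044189453125), 10.740903854370117)
```

View pics/k.png

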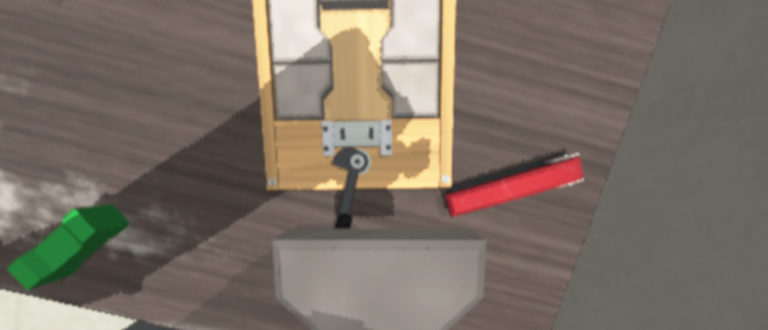

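The crop shows the tray aligned with the image: gap between columns 325 and 390, keeper at (357,137), pivot (357,160), handle tip at (344,218). Now I fit the gap pose.

```bash
cat > fit.py <<'E'
from h import *
import pickle
from scipy.optimize import minimize
f=pickle.load(open("w4.pkl","rb")); W=pts(f); v,u=np.mgrid[:384,:512]
z=W[...,2]
box=(v<150)&(W[...,0]>490)&(W[...,0]<720)&(W[...,1]<-140)&(W[...,1]>-400)
top=W[box&(z>32.5)&(z<37)][:,:2]; low=W[box&(z<14)][:,:2]
def inside(P,t,g):  # signed margin of I shape (gap outline), smooth
    a=t[2]; d=P-np.array(t[:2]); X=abs(d[:,0]*np.cos(a)+d[:,1]*np.sin(a)); Y=abs(-d[:,0]*np.sin(a)+d[:,1]*np.cos(a))
    hw=np.clip(20.75+(X-19.5),20.75,30.75)+g
    return np.minimum(46.75+g-X,hw-Y)
def tray(P,t):
    a=t[2]; d=P-np.array(t[:2]); X=d[:,0]*np.cos(a)+d[:,1]*np.sin(a); Y=-d[:,0]*np.sin(a)+d[:,1]*np.cos(a)
    return np.minimum(np.minimum(X+112,110-X),89-abs(Y))
S=lambda m:1/(1+np.exp(-m/0.8))
def cost(t):
    ins=S(inside(top,t,2.5)); tr=S(tray(top,t))
    li=S(inside(low,t,2.5)); lt=S(tray(low,t))
    return (ins.sum()+(1-tr).sum()+(lt*(1-li)).sum())
best=min((minimize(cost,[x,y,np.radians(14)],method="Nelder-Mead",options=dict(initial_simplex=[[x,y,.245],[x+8,y,.245],[x,y+8,.245],[x,y,.3]])) for x in(575,585,600) for y in(-300,-290,-280)),key=lambda r:r.fun)
t=best.x; print(t,np.degrees(t[2]),best.fun,len(top),len(low))
a=t[2]; E=np.array([np.cos(a),np.sin(a)]); N=np.array([-E[1],E[0]])
piv=np.array(t[:2])-87*E; print("pivot",piv,"tray",t[:2]+24*E)
T=lambda P:np.stack([(P-t[:2])@E,(P-t[:2])@N],-1)
for sgn in(1,-1):  # independent check: outer edges, waist edges at top level
    q=T(top); 
    print("outer",sgn,np.percentile((sgn*q[:,1])[abs(q[:,1])<95],99.5).round(1), "waist",np.percentile((sgn*q[:,1])[(sgn*q[:,1]>5)&(abs(q[:,0])<15)],1).round(1))
q=T(top); print("front",np.percentile(q[:,0],0.5), "back wall", np.percentile(q[(abs(q[:,1])<25)&(q[:,0]>30)][:,0],[0,2,10]) if ((abs(q[:,1])<25)&(q[:,0]>30)).any() else None)
k=W[(v<150)&(z>43)&(z<47.5)]; q=T(k[:,:2]); m=(q[:,0]>-90)&(q[:,0]<-30)&(abs(q[:,1])<35); print("keeper x",np.percentile(q[m,0],[2,98]),"y",np.percentile(q[m,1],[2,98]))
h=W[(v<158)&(z>47)&(z<58)]; q=T(h[:,:2]); m=(q[:,0]<-90)&(q[:,0]>-190)&(abs(q[:,1])<60); print("lever x",np.percentile(q[m,0],[1,50,99]),"y",np.percentile(q[m,1],[1,50,99]), q[m][np.argsort(q[m][:,0])[:5]].round(1))
E
python3 fit.py
```

```text
[ 6.12985849e+02 -2.60020232e+02  2.57492008e-01] 14.753205334297759 399.16449680233814 10716 10148
pivot [ 528.85409197 -282.17530768] tray [ 636.19461001 -253.90848636]
outer 1 87.9 waist 24.1
outer -1 88.3 waist 23.6
front -112.3147606435619 back wall None
keeper x [-87.69532436 -53.06564872] y [-30.59747584  29.81322345]
lever x [-147.59030077 -127.14936602  -90.31041159] y [-6.56987185 10.88764114 21.10112383] [[-148.1    8.5]
 [-147.7    9.7]
 [-147.6   18.2]
 [-147.6   19.6]
 [-147.6   12.5]]
```

```bash
python3 - <<'E'
from h import *
import pickle
f=pickle.load(open("w4.pkl","rb")); W=pts(f); v,u=np.mgrid[:384,:512]; z=W[...,2]
m=(v>150)&(v<240)&(z>335)&(z<375)&(u>160)&(u<350); P=W[m]
a=np.radians(14.75); E=np.array([np.cos(a),np.sin(a)]); N=np.array([-E[1],E[0]])
tcp=np.array([459.6,-319.8]); q=np.stack([(P[:,:2]-tcp)@E,(P[:,:2]-tcp)@N],-1)
print(len(P),np.percentile(P[:,2],[2,50,98]),"front",np.percentile(q[:,0],99.5))
b=q[q[:,0]>34]; print("sides",np.percentile(b[:,1],[0.5,99.5]))
b=q[(q[:,0]<10)]; 
print(cv2.minAreaRect(q[q[:,0]>32].astype(np.float32)))
fr=[(q[(q[:,1]>y)&(q[:,1]<y+4)][:,0].max()) for y in range(-28,26,6)]; print(np.round(fr,1))
mv((613,-260,120),frame(-75.25))
print(R.from_quat(get_state()["tool_rot"]).as_matrix().round(3))
E
```

```text
10630 [341.33569194 353.78275206 355.20251358] front 47.92916534116553
sides [-31.6451148   29.07908279]
((39.98319625854492, -1.3685741424560547), (61.944854736328125, 16.151514053344727), 89.79600524902344)
[47.4 47.4 47.5 47.6 47.6 47.7 47.9 47.9 48. ]
t 13.55 pos [ 459.6 -319.8  338.3] t/0.2: [ 0.8166 -0.1034  1.0917] a: [-0.0016  0.0001 -0.0096] rows 5.5
[[ 0.971  0.24  -0.001]
 [ 0.24  -0.971  0.002]
 [-0.    -0.002 -1.   ]]
```

```bash
python3 - <<'E'
from h import *
mv((611.7,-259.0,140),frame(-75.25))
E
```

```text
t 13.55 pos [ 459.6 -319.8  338.3] t/0.2: [ 0.8114 -0.1101  0.9917] a: [-0.0016  0.0001 -0.0096] rows 5.1
```

>>> servo_tool(
  plan=[
    {"tx":0.2,"ty":-0.03,"tz":0.1,"ax":0,"ay":0,"az":-0.01},
    {"tx":0.4,"ty":-0.06,"tz":0.2,"ax":0,"ay":0,"az":-0.01},
    {"tx":0.6,"ty":-0.08,"tz":0.3,"ax":-0.0016,"ay":0,"az":-0.01},
    {"tx":0.8,"ty":-0.11,"tz":0.45,"ax":-0.0016,"ay":0,"az":-0.01},
    {"tx":0.811,"ty":-0.11,"tz":0.65,"ax":-0.0016,"ay":0,"az":-0.01},
    {"tx":0.811,"ty":-0.11,"tz":0.85,"ax":-0.0016,"ay":0,"az":-0.01},
    {"tx":0.811,"ty":-0.11,"tz":0.99,"ax":-0.0016,"ay":0,"az":-0.01},
    {"tx":0.811,"ty":-0.11,"tz":0.99,"ax":-0.0016,"ay":0,"az":-0.01},
    {"tx":0.811,"ty":-0.11,"tz":0.99,"ax":-0.0016,"ay":0,"az":-0.01},
  ],
)

```text
time: 14.45
position: [611.6, -261.3, 141.4]
tool_rot: [0.992, 0.128, -0.0, 0.001]
wrist_force: [0.8, -0.6, -2.7]
grip_width: 39.9
gripper_force: 63.4
```

```bash
python3 - <<'E'
from h import *
s=get_state(); print(s["qpos"].round(2),s["grip_width"])
mv((611.7,-259.0,53),frame(-75.25))
mv((611.7,-259.0,38),frame(-75.25))
E
```

```text
[-0.18  0.65  0.72  1.7  -0.5   0.98 -0.59] 39.93548014179263
t 14.45 pos [ 611.6 -261.3  141.4] t/0.2: [ 0.0036 -0.0117  0.4422] a: [ 0.0009  0.0005 -0.0011] rows 1.8
t 14.45 pos [ 611.6 -261.3  141.4] t/0.2: [ 0.0037 -0.0118  0.5172] a: [ 0.0009  0.0005 -0.0011] rows 2.1
```

>>> servo_tool(
  plan=[
    {"tx":0,"ty":0,"tz":0.15,"ax":0,"ay":0,"az":0},
    {"tx":0,"ty":0,"tz":0.3,"ax":0,"ay":0,"az":0},
    {"tx":0,"ty":0,"tz":0.43,"ax":0,"ay":0,"az":0},
    {"tx":0,"ty":0,"tz":0.43,"ax":0,"ay":0,"az":0},
    {"tx":0,"ty":0,"tz":0.43,"ax":0,"ay":0,"az":0},
    {"tx":0,"ty":0,"tz":0.43,"ax":0,"ay":0,"az":0},
  ],
)

```text
time: 15.05
position: [613.9, -263.5, 59.1]
tool_rot: [0.992, 0.127, 0.003, 0.002]
wrist_force: [0.4, -0.3, -4.1]
grip_width: 39.9
gripper_force: 63.3
```

```bash
python3 - <<'E'
from h import *
mv((611.7,-259.0,38),frame(-75.25))
E
```

```text
t 15.05 pos [ 613.9 -263.5   59.1] t/0.2: [-0.0058 -0.0249  0.1055] a: [ 0.0033 -0.0031 -0.0017] rows 0.4
```

>>> servo_tool(
  plan=[
    {"tx":0,"ty":0,"tz":0,"ax":0,"ay":0,"az":0},
    {"tx":0,"ty":0,"tz":0,"ax":0,"ay":0,"az":0},
    {"tx":0,"ty":0,"tz":0,"ax":0,"ay":0,"az":0},
  ],
)

```text
time: 15.35
position: [612.7, -262.6, 57.2]
tool_rot: [0.992, 0.127, 0.001, 0.001]
wrist_force: [0.2, 0.2, -3.4]
grip_width: 39.9
gripper_force: 63.3
```

```bash
python3 - <<'E'
from h import *
s=get_state(); print(s["qpos"].round(3),s["dq"].round(3),s["wrist_force"])
mv((611.7,-259.0,38),frame(-75.25))
E
```

```text
[-0.125  0.752  0.646  1.738 -0.579  0.847 -0.531] [ 0.     0.006 -0.005  0.004  0.001 -0.001 -0.001] [ 0.24560881  0.19625161 -3.40692741]
t 15.35 pos [ 612.7 -262.6   57.2] t/0.2: [-0.0005 -0.0189  0.0957] a: [ 0.002  -0.0016 -0.0016] rows 0.4
```

>>> servo_tool(
  plan=[
    {"tx":0,"ty":-0.017,"tz":0.02,"ax":0.001,"ay":-0.001,"az":-0.001},
    {"tx":0,"ty":-0.017,"tz":0.02,"ax":0.001,"ay":-0.001,"az":-0.001},
    {"tx":0,"ty":-0.017,"tz":0.02,"ax":0.001,"ay":-0.001,"az":-0.001},
    {"tx":0,"ty":-0.017,"tz":0.02,"ax":0.001,"ay":-0.001,"az":-0.001},
    {"tx":0,"ty":-0.017,"tz":0.02,"ax":0.001,"ay":-0.001,"az":-0.001},
    {"tx":0,"ty":-0.017,"tz":0.02,"ax":0.001,"ay":-0.001,"az":-0.001},
  ],
)

```text
time: 15.95
position: [611.5, -259.3, 52.4]
tool_rot: [0.992, 0.128, 0.0, 0.001]
wrist_force: [0.5, -0.7, -3.5]
grip_width: 39.8
gripper_force: 63.4
```

```bash
python3 - <<'E'
from h import *
mv((611.7,-259.0,38),frame(-75.25))
f=grab_frame("wrist"); save(cv2.resize(f["img"][60:330,80:440],(800,600),interpolation=cv2.INTER_CUBIC),"l.png")
import pickle; pickle.dump(f,open("w5.pkl","wb"))
E
```

```text
t 15.95 pos [ 611.5 -259.3   52.4] t/0.2: [ 0.0014 -0.0015  0.0722] a: [ 0.0008  0.     -0.0008] rows 0.3
```

View pics/l.png

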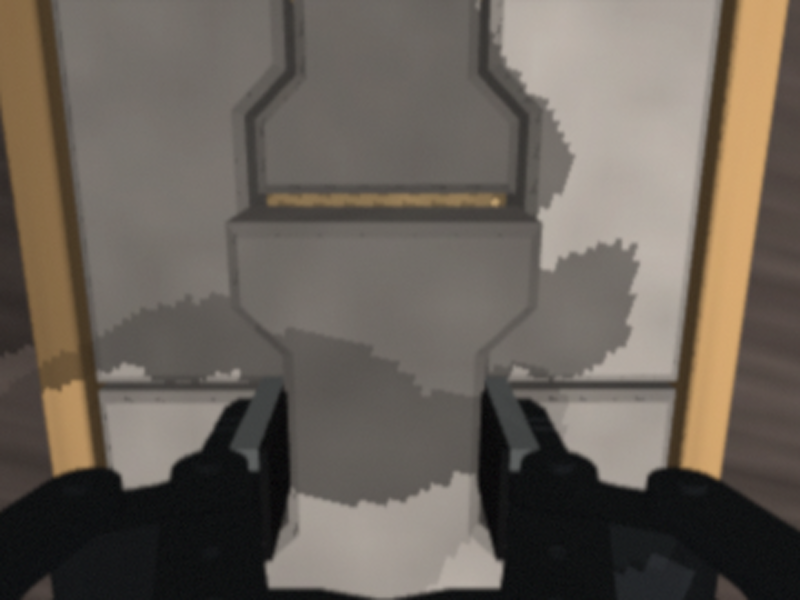

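The view shows the stone over the gap, its front edge at row 215 in line with the neighbour paver's outline (centre column about 387 for both). I'll lower it in.

>>> servo_tool(
  plan=[
    {"tx":0.001,"ty":-0.001,"tz":0.02,"ax":0.001,"ay":0,"az":-0.001},
    {"tx":0.001,"ty":-0.001,"tz":0.035,"ax":0.001,"ay":0,"az":-0.001},
    {"tx":0.001,"ty":-0.001,"tz":0.045,"ax":0.001,"ay":0,"az":-0.001},
    {"tx":0.001,"ty":-0.001,"tz":0.045,"ax":0.001,"ay":0,"az":-0.001},
    {"tx":0.001,"ty":-0.001,"tz":0.045,"ax":0.001,"ay":0,"az":-0.001},
  ],
)

```text
time: 16.5
position: [611.6, -259.0, 43.3]
tool_rot: [0.992, 0.129, -0.0, -0.0]
wrist_force: [-0.2, 1.0, -3.3]
grip_width: 39.9
gripper_force: 63.4
```

>>> servo_tool(
  plan=[
    {"tx":0,"ty":0,"tz":0.014,"ax":0,"ay":0,"az":0},
    {"tx":0,"ty":0,"tz":0.028,"ax":0,"ay":0,"az":0},
    {"tx":0,"ty":0,"tz":0.028,"ax":0,"ay":0,"az":0},
    {"tx":0,"ty":0,"tz":0.028,"ax":0,"ay":0,"az":0},
  ],
)

```text
time: 16.9
position: [611.5, -258.9, 37.7]
tool_rot: [0.992, 0.129, -0.0, -0.0]
wrist_force: [0.4, -0.9, -3.4]
grip_width: 40.2
gripper_force: 63.4
```

The stone is 10 mm into the gap with no contact force. Release it.

>>> servo_tool(
  plan=[
    {"tx":0,"ty":0,"tz":0,"ax":0,"ay":0,"az":0},
    {"tx":0,"ty":0,"tz":0,"ax":0,"ay":0,"az":0},
    {"tx":0,"ty":0,"tz":0,"ax":0,"ay":0,"az":0},
    {"tx":0,"ty":0,"tz":0,"ax":0,"ay":0,"az":0},
    {"tx":0,"ty":0,"tz":0,"ax":0,"ay":0,"az":0},
  ],
  grip=0.3,
)

```text
time: 17.4
position: [611.8, -259.1, 38.0]
tool_rot: [0.992, 0.129, 0.0, -0.0]
wrist_force: [-0.5, 0.3, -0.1]
grip_width: 60.0
gripper_force: 0.0
```

>>> servo_tool(
  plan=[
    {"tx":-0.1,"ty":0,"tz":-0.2,"ax":0,"ay":0,"az":0},
    {"tx":-0.3,"ty":0,"tz":-0.4,"ax":0,"ay":0,"az":0},
    {"tx":-0.5,"ty":0,"tz":-0.6,"ax":0,"ay":0,"az":0},
    {"tx":-0.7,"ty":0,"tz":-0.8,"ax":0,"ay":0,"az":0},
    {"tx":-0.8,"ty":0,"tz":-1.0,"ax":0,"ay":0,"az":0},
    {"tx":-0.8,"ty":0,"tz":-1.0,"ax":0,"ay":0,"az":0},
    {"tx":-0.8,"ty":0,"tz":-1.0,"ax":0,"ay":0,"az":0},
    {"tx":-0.8,"ty":0,"tz":-1.0,"ax":0,"ay":0,"az":0},
  ],
  grip=0,
)

```text
time: 18.2
position: [457.8, -298.7, 237.0]
tool_rot: [0.992, 0.129, -0.0, -0.001]
wrist_force: [0.4, -0.6, -0.3]
grip_width: 84.9
gripper_force: 0.0
```

```bash
python3 - <<'E'
from h import *
import pickle
mv(); f=grab_frame("wrist"); save(cv2.resize(f["img"],(768,576)),"m.png"); pickle.dump(f,open("w6.pkl","wb")); W=pts(f)
a=np.radians(14.75); E=np.array([np.cos(a),np.sin(a)]); N=np.array([-E[1],E[0]])
q=np.stack([(W[...,:2]-[613,-260])@E,(W[...,:2]-[613,-260])@N],-1); z=W[...,2]
med=lambda m:(m.sum(),np.nanmedian(z[m]).round(2)) 
for n,x,y in [("c",0,0),("f",-38,0),("b",38,0),("l",38,22),("r",38,-22),("fl",-38,22),("fr",-38,-22),("nb L",0,60),("nb R",0,-60)]:
    print(n,med((abs(q[...,0]-x)<5)&(abs(q[...,1]-y)<5)&(z<90)))
h=(z>46.5)&(z<58)&(q[...,0]<-60)&(q[...,0]>-190)&(abs(q[...,1])<70); p=q[h]; 
d=p-[-87,0]; r=np.hypot(*d.T); m=(r>45)&(r<88); c=d[m].mean(0); print("handle",m.sum(),c,np.hypot(*c),"angle(0 open)",np.arctan2(c[1],-c[0]), "world",np.array([613,-260])+(c[0]-87)*E+c[1]*N, np.median(z[h][m]))
print("pivot",[p[r<9].mean(0) if (r<9).any() else 0], "pivot world",np.array([613,-260])-87*E)
E
```

```text
t 18.2 pos [ 457.8 -298.7  237. ] t/0.2: [0. 0. 0.] a: [0. 0. 0.] rows 0.0
c (np.int64(108), np.float64(35.29))
f (np.int64(100), np.float64(34.98))
b (np.int64(0), np.float64(nan))
l (np.int64(0), np.float64(nan))
r (np.int64(0), np.float64(nan))
fl (np.int64(92), np.float64(35.25))
fr (np.int64(101), np.float64(35.3))
nb L (np.int64(108), np.float64(33.71))
nb R (np.int64(110), np.float64(33.73))
handle 415 [-63.39148083  16.24060377] 65.43880387366245 angle(0 open) 0.25080104454108954 world [ 463.42963986 -282.58455409] 53.879094110904475
pivot [array([-87.4604805 ,   0.14366285])] pivot world [ 528.86700331 -282.15036949]
  return np.nanmean(a, axis, out=out, keepdims=keepdims)
```

View pics/m.png

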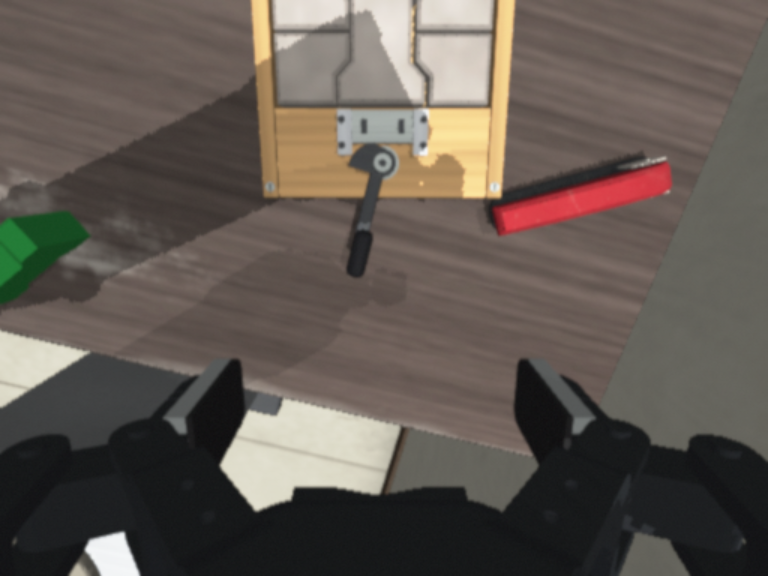

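The stone sits level (35.0–35.3 mm at the centre and front corners). The handle is at (360,250) in this picture, lever angle 0.25. The pivot measures 0.5 mm from where the gap fit puts it. Next I check flushness against the solid neighbour tops and work out the sweep.

```bash
cat > arc.py <<'E'
from h import *
a=np.radians(14.75); E=np.array([np.cos(a),np.sin(a)]); N=np.array([-E[1],E[0]]); G=np.array([613,-260.])
def wp(th,extra=0):
    h=np.array([-np.cos(th),np.sin(th)]); t=np.array([np.sin(th),np.cos(th)]); s=11*abs(np.sin(th))+14.5*abs(np.cos(th))
    c=np.array([-87,0])+67*h-(7+s+extra)*t
    return G+c[0]*E+c[1]*N
E
python3 - <<'E'
from arc import *
import pickle
f=pickle.load(open("w6.pkl","rb")); W=pts(f); z=W[...,2]; q=np.stack([(W[...,:2]-G)@E,(W[...,:2]-G)@N],-1)
for x in(-38,-22,10):
  for y in(60,45,15,0,-15,-45,-60): print((x,y),np.nanmedian(z[(abs(q[...,0]-x)<4)&(abs(q[...,1]-y)<4)&(z<90)]).round(1),end=' ')
print()
p=wp(.25,14); print(p)
mv((*p,110),frame(-75.25)); mv((*p,43.5),frame(-75.25))
r0=frame(-75.25)
for th in np.arange(.25,1.66,.1): d=r0.inv().apply(np.append(wp(th)-p,0))/200; print(round(th,2),d.round(3))
d=r0.inv().apply(np.append(wp(1.66)-p,0))/200; print(1.66,d.round(3))
E
```

```text
(-38, 60) 35.0 (-38, 45) 35.1 (-38, 15) 35.1 (-38, 0) 34.9 (-38, -15) 35.1 (-38, -45) 35.0 (-38, -60) 35.1 (-22, 60) 34.9 (-22, 45) 35.0 (-22, 15) 35.2 (-22, 0) 35.1 (-22, -15) 35.2 (-22, -45) 35.1 (-22, -60) 35.2 (10, 60) 35.0 (10, 45) 35.2 (10, 15) 35.1 (10, 0) 35.0 (10, -15) 34.9 (10, -45) 35.1 (10, -60) 35.2 
[ 462.14971827 -320.41821064]
t 18.25 pos [ 457.7 -298.5  236.5] t/0.2: [-0.0059  0.1129  0.6321] a: [-0.0011  0.0008  0.0017] rows 2.6
t 18.25 pos [ 457.7 -298.5  236.5] t/0.2: [-0.0055  0.1134  0.9646] a: [-0.0011  0.0008  0.0017] rows 3.9
0.25 [ 0.017 -0.068  0.   ]
0.35 [ 0.015 -0.1    0.   ]
0.45 [ 0.016 -0.134  0.   ]
0.55 [ 0.02  -0.168  0.   ]
0.65 [ 0.028 -0.203  0.   ]
0.75 [ 0.041 -0.237  0.   ]
0.85 [ 0.057 -0.27   0.   ]
0.95 [ 0.077 -0.302  0.   ]
1.05 [ 0.102 -0.332  0.   ]
1.15 [ 0.13  -0.359  0.   ]
1.25 [ 0.161 -0.383  0.   ]
1.35 [ 0.196 -0.404  0.   ]
1.45 [ 0.233 -0.421  0.   ]
1.55 [ 0.273 -0.433  0.   ]
1.65 [ 0.303 -0.442  0.   ]
1.66 [ 0.305 -0.442  0.   ]
```

The stone is flush with its neighbours to within 0.2 mm. Next I close the fingers, go down beside the handle and sweep it.

>>> servo_tool(
  plan=[
    {"tx":-0.005,"ty":0.113,"tz":0.1,"ax":-0.001,"ay":0.001,"az":0.002},
    {"tx":-0.005,"ty":0.113,"tz":0.3,"ax":-0.001,"ay":0.001,"az":0.002},
    {"tx":-0.005,"ty":0.113,"tz":0.5,"ax":-0.001,"ay":0.001,"az":0.002},
    {"tx":-0.005,"ty":0.113,"tz":0.63,"ax":-0.001,"ay":0.001,"az":0.002},
    {"tx":-0.005,"ty":0.113,"tz":0.63,"ax":-0.001,"ay":0.001,"az":0.002},
    {"tx":-0.005,"ty":0.113,"tz":0.63,"ax":-0.001,"ay":0.001,"az":0.002},
    {"tx":-0.005,"ty":0.113,"tz":0.8,"ax":-0.001,"ay":0.001,"az":0.002},
    {"tx":-0.005,"ty":0.113,"tz":0.96,"ax":-0.001,"ay":0.001,"az":0.002},
    {"tx":-0.005,"ty":0.113,"tz":0.96,"ax":-0.001,"ay":0.001,"az":0.002},
    {"tx":-0.005,"ty":0.113,"tz":0.96,"ax":-0.001,"ay":0.001,"az":0.002},
    {"tx":-0.005,"ty":0.113,"tz":0.96,"ax":-0.001,"ay":0.001,"az":0.002},
  ],
  grip=1,
  grip_force=30,
)

```text
time: 19.35
position: [463.0, -322.9, 47.9]
tool_rot: [0.992, 0.127, 0.002, 0.001]
wrist_force: [-0.4, 0.2, 0.2]
grip_width: -0.1
gripper_force: 0.0
```

```bash
python3 - <<'E'
from arc import *
mv((*wp(.25,14),43.5),frame(-75.25))
E
```

```text
t 19.35 pos [ 463.  -322.9   47.9] t/0.2: [-0.0011 -0.0134  0.0221] a: [ 0.0022 -0.0025 -0.0017] rows 0.1
```

>>> servo_tool(
  plan=[
    {"tx":0.0,"ty":-0.01,"tz":0.013,"ax":0,"ay":0,"az":0},
    {"tx":0.017,"ty":-0.08,"tz":0.013,"ax":0,"ay":0,"az":0},
    {"tx":0.015,"ty":-0.11,"tz":0.013,"ax":0,"ay":0,"az":0},
    {"tx":0.016,"ty":-0.144,"tz":0.013,"ax":0,"ay":0,"az":0},
    {"tx":0.02,"ty":-0.178,"tz":0.013,"ax":0,"ay":0,"az":0},
    {"tx":0.028,"ty":-0.213,"tz":0.013,"ax":0,"ay":0,"az":0},
    {"tx":0.041,"ty":-0.247,"tz":0.013,"ax":0,"ay":0,"az":0},
    {"tx":0.057,"ty":-0.28,"tz":0.013,"ax":0,"ay":0,"az":0},
    {"tx":0.077,"ty":-0.312,"tz":0.013,"ax":0,"ay":0,"az":0},
    {"tx":0.102,"ty":-0.342,"tz":0.013,"ax":0,"ay":0,"az":0},
  ],
)

```text
time: 20.35
position: [464.3, -249.9, 43.1]
tool_rot: [0.992, 0.127, 0.001, 0.0]
wrist_force: [0.1, -0.6, 0.2]
grip_width: -0.2
gripper_force: 0.5
```

```bash
python3 - <<'E'
from arc import *
for th in(1.05,1.25,1.45,1.55,1.62): mv((*wp(th),43.5),frame(-75.25))
print(get_state()["wrist_force"],get_state()["qpos"].round(2))
E
```

```text
t 20.35 pos [ 464.3 -249.9   43.1] t/0.2: [ 0.0017  0.0066 -0.002 ] a: [ 0.0006 -0.0008 -0.0017] rows 0.0
t 20.35 pos [ 464.3 -249.9   43.1] t/0.2: [ 0.0612 -0.0453 -0.0019] a: [ 0.0006 -0.0008 -0.0017] rows 0.3
t 20.35 pos [ 464.3 -249.9   43.1] t/0.2: [ 0.1332 -0.083  -0.0019] a: [ 0.0006 -0.0008 -0.0017] rows 0.6
t 20.35 pos [ 464.3 -249.9   43.1] t/0.2: [ 0.1727 -0.0954 -0.0018] a: [ 0.0006 -0.0008 -0.0017] rows 0.8
t 20.35 pos [ 464.3 -249.9   43.1] t/0.2: [ 0.1942 -0.1017 -0.0018] a: [ 0.0006 -0.0008 -0.0017] rows 0.9
[ 0.09803177 -0.64477448  0.22236058] [-0.12  0.6   0.65  2.08 -0.6   0.65 -0.38]
```

>>> servo_tool(
  plan=[
    {"tx":0.03,"ty":-0.02,"tz":0,"ax":0,"ay":0,"az":0},
    {"tx":0.061,"ty":-0.045,"tz":0,"ax":0,"ay":0,"az":0},
    {"tx":0.096,"ty":-0.065,"tz":0,"ax":0,"ay":0,"az":0},
    {"tx":0.133,"ty":-0.083,"tz":0,"ax":0,"ay":0,"az":0},
    {"tx":0.173,"ty":-0.095,"tz":0,"ax":0,"ay":0,"az":0},
    {"tx":0.195,"ty":-0.1,"tz":0,"ax":0,"ay":0,"az":0},
    {"tx":0.21,"ty":-0.1,"tz":0,"ax":0,"ay":0,"az":0},
    {"tx":0.21,"ty":-0.1,"tz":0,"ax":0,"ay":0,"az":0},
    {"tx":0.21,"ty":-0.1,"tz":0,"ax":0,"ay":0,"az":0},
  ],
)

```text
time: 21.25
position: [494.3, -222.4, 42.8]
tool_rot: [0.992, 0.125, -0.003, -0.0]
wrist_force: [-15.1, -4.4, 10.7]
grip_width: -0.1
gripper_force: 7.8
```

>>> servo_tool(
  plan=[
    {"tx":-0.1,"ty":0,"tz":0,"ax":0,"ay":0,"az":0},
    {"tx":-0.2,"ty":0,"tz":0,"ax":0,"ay":0,"az":0},
    {"tx":-0.2,"ty":0.1,"tz":-0.25,"ax":0,"ay":0,"az":0},
    {"tx":-0.2,"ty":0.2,"tz":-0.5,"ax":0,"ay":0,"az":0},
    {"tx":-0.2,"ty":0.2,"tz":-0.75,"ax":0,"ay":0,"az":0},
    {"tx":-0.2,"ty":0.2,"tz":-0.95,"ax":0,"ay":0,"az":0},
    {"tx":-0.2,"ty":0.2,"tz":-0.95,"ax":0,"ay":0,"az":0},
    {"tx":-0.2,"ty":0.2,"tz":-0.95,"ax":0,"ay":0,"az":0},
  ],
)

```text
time: 22.05
position: [471.9, -268.9, 234.2]
tool_rot: [0.992, 0.128, 0.002, 0.0]
wrist_force: [-0.3, 0.5, -1.0]
grip_width: 0.2
gripper_force: 0.0
```

```bash
python3 - <<'E'
from arc import *
import pickle
mv(); f=grab_frame("wrist"); save(cv2.resize(f["img"],(768,576)),"n.png"); pickle.dump(f,open("w7.pkl","wb")); W=pts(f)
q=np.stack([(W[...,:2]-G)@E,(W[...,:2]-G)@N],-1); z=W[...,2]
h=(z>46.5)&(z<58)&(q[...,0]<-60)&(q[...,0]>-190)&(abs(q[...,1])<95)&(np.mgrid[:384,:512][0]<235); p=q[h]
d=p-[-87,0]; r=np.hypot(*d.T); m=(r>48)&(r<88); c=d[m].mean(0); print("handle",m.sum(),c,np.hypot(*c),"angle",np.arctan2(c[1],-c[0]))
k=(z>42.5)&(z<47)&(abs(q[...,1])<22)&(q[...,0]>-75)&(q[...,0]<-20); print("keeper edge x",np.percentile(q[k][:,0],[50,98,99.5]))
for x in(-30,-22,10):
  for y in(45,15,0,-15,-45): print((x,y),np.nanmedian(z[(abs(q[...,0]-x)<4)&(abs(q[...,1]-y)<4)&(z<90)]).round(1),end=' ')
E
```

```text
t 22.05 pos [ 471.9 -268.9  234.2] t/0.2: [0. 0. 0.] a: [0. 0. 0.] rows 0.0
handle 450 [ 1.17851553 65.97578453] 65.98630951110731 angle 1.5886572771337832
keeper edge x [-54.19754137 -43.23173517 -43.17571279]
(-30, 45) 35.0 (-30, 15) 35.0 (-30, 0) 35.0 (-30, -15) 35.0 (-30, -45) 35.2 (-22, 45) 34.9 (-22, 15) 35.1 (-22, 0) 35.0 (-22, -15) 35.3 (-22, -45) 35.3 (10, 45) 35.2 (10, 15) 34.9 (10, 0) 35.0 (10, -15) 34.8 (10, -45) 35.0
```

View pics/n.png

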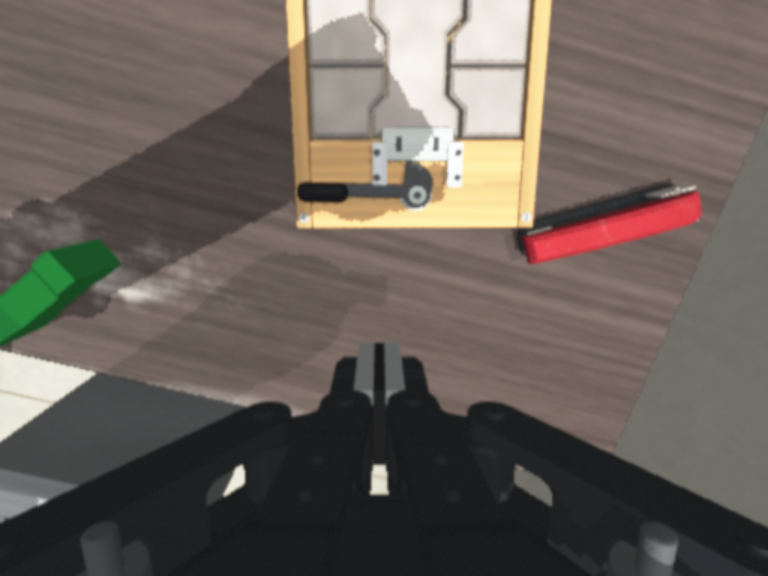

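The handle now lies along the rail at (322,192) with the lever at 1.59 rad, its stop. The keeper overlaps the stone's end at (417,142), and the stone is still flush. The arm is clear of everything, so I hand in.

```bash
python3 -c "
from plant import close_job
print(close_job())"
```

```text
the job is handed in; nothing more can be done
None
```

The job is handed in after about 22 s of robot time: the full-length stone is in the gap bevelled face up, flush to about 0.2 mm, and the cam lever is at its stop (1.59 rad) with the keeper over the stone's end; the short stone, stapler and tape measure were not touched, but I viewed 12 pictures, two over the limit of 10.

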